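Unlatch the transport case, open it and put the specimen cup in

ROBOT

A 6-joint arm with a two-finger parallel gripper is mounted at the origin on a cart in front of the work surface, level with it; the furniture and walls round the work are solid. World frame = base frame: x ahead of the robot, y to its left, z up, the work surface at z = 0. Lengths are in mm, angles in degrees, forces in N, time in s.
With the tool pointing down it reaches from about 350 to 850 mm from the base axis. Payload 8.1 kg.
Tool frame: the origin (TCP) lies midway between the tips of the shut fingers; the grasp point (between the pads) lies 19 mm behind it; z points along the fingers, y is the line along which they close (so a half turn about z gives the same grasp; the last joint's range is limited). The gripper opens to 85 mm and grips with 20 to 120 N. Pads are 22 mm wide; open, the fingers measure 114 mm over their backs; the gripper's body (76 mm by 85 mm) begins 54 mm behind the grasp point. The pads swing forward as they close: fully open they stand 13 mm farther back than shut.
Start: joints at [-76.914, 7.471, 85.268, -0, 87.261, -4.893], TCP at [185.225, -570.698, 203.392] pointing down, gripper open.
Joint ranges: [-169.43, 169.43], [-51.17, 129.36], [1.28, 143.12], [-76.62, 256.62], [0, 156.53], [-152.29, 152.29]. Speed limits (degrees/s): [136.94, 136.94, 159.86, 180, 180, 180].

INTERFACE

Orientations are given as [roll, pitch, yaw] about the fixed x, y, z axes, in that order (R = Rz(yaw) Ry(pitch) Rx(roll)).
In Python, from bench import sense, snapshot, camera_params, hand_in, masks_of, pinpoint gives the robot as it stands.
- The arm moves only by the tool step_arm, never from a script. Its argument "targets" is a list of rows, each an object with "angular": the turn, a rotation vector about the tool's x, y, z scaled (see below), a list of three; "dp": the shift along the tool's x, y, z scaled (see below), a list of three; "fingers": the closure, from 0 (fully open) to 1 (shut). A call has exactly 8 rows; each row is the pose to reach, as a shift and turn from the pose commanded when the call began, along the tool's axes at that moment, turning the shorter way round; what a row does not reach only later rows make up. The controller multiplies each number of a shift by 0.2 m and each number of a turn by 180 degrees. A row lasts 1/8 s, in which the tool goes at most 62.5 mm and 10.7 degrees, less where a joint would pass 70% of its speed; a pose out of reach is approached as far as the arm can. A call with a number of a shift or a turn outside -1 to 1 is refused whole. A call with a gripper value outside its range is refused whole. The fingers move at their own pace and stop on an object; "newtons" is the grip in N (left out, the last holds). Time passes only in rows, so rows that repeat a pose let the fingers close, or fill a call up. It gives the time, the measured TCP pose, the force, the opening and the grip force at its end, in the units of the state.
- sense(): the state, without advancing time (a new reading comes with each control period).
- snapshot(name): name is "scene" or "top" or "wrist"; returns the picture (480x640x3 uint8, blue, green, red); there is no depth.
- camera_params(name): a dict with "vfov" (degrees; the focal length in pixels is half the picture's height over the tangent of half this angle, whatever the lens; pixels are square), "cx", "cy" (the principal point, pixels), "R" (3x3) and "t" (3): a world point X has camera coordinates R X + t. Camera axes: x right, y down, z forward; pixel columns grow to the right and rows downward; lengths in mm; the calibration is good to about 2 mm. A picture is of the moment at which its call begins: read the wrist's pose just before it. camera_params takes no time and is no camera call; for the wrist camera it gives the pose at the moment of the call.
- hand_in(): hands the job in; it is judged then, once.
Trained networks look in the newest picture that a camera, given by its name, has taken for a name from the list of things; names that differ only in an ending like _2 or _b are one class to them, and where a whole thing is asked for, a point or a joint stands for the part that bears it (a point fixed in the world has none). Each returns a list of dicts, best first, with "conf" (0 to 1); they miss things now and then, are a little off and sometimes report something else, mostly with a low value. They report only what shows in the picture. A call takes as long as a camera call. They do not tell look-alikes from the thing itself.
- masks_of(camera, label): "pixels" (480x640 bool, what is visible of it) and "at" ([column, row] in pixels, amid what is visible of it).
- pinpoint(camera, label): "at" ([column, row] in pixels: a listed point, or the origin of a listed thing).
The state is a dict: "time": time; "joint_pos": joint angles; "qd": joint speeds; "joint_efforts": joint torques, N m; "tool_pos": TCP position; "tcp_rot": TCP orientation; "ft_force": force on the tool from outside, world axes, zero at the start; "wrist_torque": the same for the moment, N m; "finger_gap": finger opening in mm; "grip_force": force on a finger pad.
Only numpy, scipy, OpenCV 4.12 (cv2) and the standard library are available. Lean on these libraries where they do the work, as an engineer would, in place of code of your own. Each camera call takes 0.05 s, during which the arm holds its last target. There are 200 camera calls.

TASK

Pack the orange-lidded specimen cup in the blue transport case: lift the red-tipped latch lever on the front of the case right up past its centre until its hooks spring clear of the keeper bar, then swing the white lid up until it stands fully open by itself, and set the orange-lidded cup gently down, upright, on the black floor inside. Leave the latch and the lid open, and leave the white-lidded cup, the small carton and the red marker where they are.

Things in the scene. Friction and masses are not known exactly. Their poses are not given: they have to be found in the camera images.
- case: Blue moulded transport case fixed on the bench: 130 mm deep (x), 190 mm wide (y), box 95 mm high plus a 25 mm white lid. Origin: centre of its underside; -x points out of the front (latch side), z up; yaw -1.3 to -0.95 rad, so that the front looks to the left and a little towards the robot, and +y points mostly away from the robot. The front face of box and lid is at case x = -65 mm; walls 6 mm.
- case_floor (a point): Centre of the black foam floor inside the case, straight above the case's origin, 30 mm above the bench and 65 mm below the rim of the box; the floor measures 118 mm (x) by 178 mm (y). Nearby stands the bench centrifuge, 240 mm high, its front at world x about 0.62, y 0.09 to 0.43.
- lever_pivot (a point): Pivot axis (along case y) of the latch lever, fixed on the case: case frame (-79, 20, 78) mm, 14 mm in front of the front face. A steel stem 12 mm wide, 4 mm thick runs from it to the red end piece. Locked, the lever slopes 15 degrees down out of the front; only the bench is under it, about 60 mm below its end, so fingertips fit underneath.
- lever_grip (a point): Centre of the lever's red end piece, 59 mm from the pivot; moves with the lever. The piece is 30 mm wide (case y), 12 mm along the lever (it ends 65 mm from the pivot) and 6 to 9 mm thick. It can be pushed up from below or pinched across its width from above. When the lever is up, its end stands 143 mm above the bench in front of the box.
- latch_lever (a joint): Angle of the lever, rad: 0 locked (15 degrees below level, pointing out of the front), growing as the end is lifted; level at 0.26, stop at 1.7 (nearly upright). A spring holds it at 0: about 6 N up at the end piece lifts it to the dead centre at 0.35; once clearly past that (0.5) the spring carries it on by itself, within a second, to the stop, where it stays; the hooks come off the keeper on the way, at about 1.3.
- hook_tip (a point): Midway between the inner tips of two steel hook arms (25 mm apart, either side of the stem, 54 mm long, pivoted on the lever 18 mm from its pivot). Locked, the tips hang behind the keeper bar and hold the lid shut. Off the bar, a light spring swings them outward, to rest about 30 mm in front of the bar; the lid is then free.
- keeper (a point): Centre of the keeper bar, a 6 mm round steel bar along case y on the front of the lid (moves with the lid); closed it is 30 mm above the lever pivot.
- case_lid (a joint): Angle of the lid, rad: 0 closed, grows as the front edge is lifted, stop at 1.65 (a little past upright). A friction hinge: it stays where it is left; it takes about 3 N at the tab to swing. Open, its edge is up to 240 mm above the bench.
- lid_hinge (a point): Hinge axis (along case y) of the lid, fixed on the case: case frame (65, 0, 95) mm, the rear top edge of the box.
- lid_tab (a point): Centre of the red finger tab on the lid's front edge; moves with the lid. It sticks 26 mm out of the front, is 28 mm wide (case y), 10 mm thick; closed it is at case frame (-78, -62, 108) mm: 143 mm in front of the hinge axis, 13 mm above it. It can be pushed up from below or pinched across its width.
- cup_orange: The cup to pack: round specimen cup with an orange screw lid, 56 mm high; lid 52 mm across over the top 12 mm, body 45 mm across. Loose, 15 to 35 g, standing upright. Origin: centre of its underside, z up. It may stand in either of two spots left of the case, the white-lidded cup in the other.
- cup_white: Bystander: specimen cup of the same size with a white screw lid, standing upright; origin at the centre of its underside.
- carton: Bystander: small white and violet carton, 46 x 48 x 18 mm, lying on the bench; origin at the centre of its underside.
- red_marker: Bystander: white marker pen with a red cap, 16 x 135 x 17 mm, lying along its own y axis; origin at the centre of its underside.
There are look-alikes about, which are no part of the job. What is meant by the cup_orange is not yellow, and is the smaller of those in its own colour.

How it is judged:
By the outcome, as a careful person would: the job done as asked, in the order asked, and still so for the second after the job is handed in, with the robot touching nothing.
It also fails if it takes over 70 s, if anything falls off the work surface, if the arm or the gripper's body presses on something with over 40 N, if the wrist force passes 120 N, or if a joint passes its speed limit or range.

## Working session

There is one attempt and no reset: what is moved stays moved. The work goes in short steps, Python scripts to look and compute and a tool call to move; the robot and the scene stay as the last step left them, time stands still between calls to the robot, and variables do not carry over. Pictures are saved under pics/ and viewed, at most 10 in all, crops included, and the job is handed in when it is done.

Besides the shell and the picture viewer there is one more tool, called after "Emit:" by a JSON object that holds its "fn" and its "kwargs". step_arm: Moves the arm, as the interface text tells. Its arguments: {"type":"object","properties":{"targets":{"type":"array","items":{"type":"object","properties":{"angular":{"type":"array","items":{"type":"number","minimum":-1,"maximum":1}},"dp":{"type":"array","items":{"type":"number","minimum":-1,"maximum":1}},"fingers":{"type":"number"}}}},"newtons":{"type":"number"}},"required":["targets"]}

```bash
mkdir -p pics; ls; python3 - <<'E'
from bench import *
import cv2,json
import numpy as np
s=sense();print(s['tool_pos'],s['tcp_rot'],s['finger_gap'])
for c in ['scene','top']:
    im=snapshot(c);cv2.imwrite(f'pics/{c}0.png',im)
    p=camera_params(c);print(c,p)
    for l in ['cup_orange','cup_white','lever_pivot','lever_grip','keeper','lid_tab','lid_hinge','case','case_floor','carton','red_marker','hook_tip']:
        print(l,[(np.round(d['at']).tolist(),round(d['conf'],2)) for d in pinpoint(c,l)[:4]])
E
```

```text
pics
[ 185.08708224 -570.05754136  202.31411465] [-1.79887960e+02 -1.05451809e-02  1.79792076e+01] 85.29038211025514
scene {'vfov': 43.42579279350613, 'cx': 318.94839934752343, 'cy': 243.79226565577036, 'R': array([[-0.76252904, -0.64690876,  0.00764959],
       [-0.345308  ,  0.39696814, -0.85039913],
       [ 0.54709401, -0.6510955 , -0.52608251]]), 't': array([ 545.25891547,  168.80630428, 1070.45309918])}
cup_orange [([301.0, 326.0], 0.86), ([341.0, 268.0], 0.83), ([166.0, 348.0], 0.56)]
cup_white [([342.0, 296.0], 0.59), ([294.0, 282.0], 0.47)]
lever_pivot [([389.0, 215.0], 0.96), ([430.0, 204.0], 0.63), ([392.0, 196.0], 0.59)]
lever_grip [([389.0, 232.0], 0.87), ([302.0, 325.0], 0.3)]
keeper [([394.0, 202.0], 0.84)]
lid_tab [([432.0, 207.0], 0.92)]
lid_hinge [([404.0, 182.0], 0.81)]
case [([399.0, 227.0], 0.68)]
case_floor []
carton [([293.0, 283.0], 0.69)]
red_marker [([227.0, 316.0], 0.91), ([405.0, 179.0], 0.64)]
hook_tip [([395.0, 199.0], 0.58), ([406.0, 181.0], 0.43)]
top {'vfov': 49.88022549679738, 'cx': 319.09411389790046, 'cy': 242.72695868278132, 'R': array([[-0.00293559, -0.99998691,  0.00419148],
       [-0.97892798,  0.00201787, -0.20419582],
       [ 0.20418469, -0.00470259, -0.97892109]]), 't': array([ 222.3818899 ,  533.41015845, 1083.21273861])}
cup_orange [([259.0, 276.0], 0.6), ([177.0, 224.0], 0.6), ([353.0, 248.0], 0.56)]
cup_white []
lever_pivot [([413.0, 253.0], 0.87), ([262.0, 279.0], 0.5)]
lever_grip [([393.0, 270.0], 0.64)]
keeper [([418.0, 249.0], 0.58)]
lid_tab [([436.0, 291.0], 0.58)]
lid_hinge [([476.0, 230.0], 0.98)]
case [([438.0, 255.0], 0.8), ([478.0, 231.0], 0.68)]
case_floor []
carton [([298.0, 236.0], 0.9)]
red_marker [([235.0, 226.0], 0.91)]
hook_tip [([417.0, 247.0], 0.57)]
```

View pics/scene0.png

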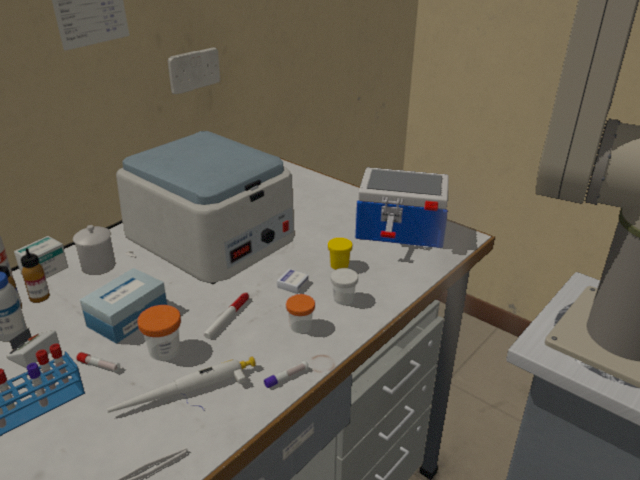

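View pics/top0.png

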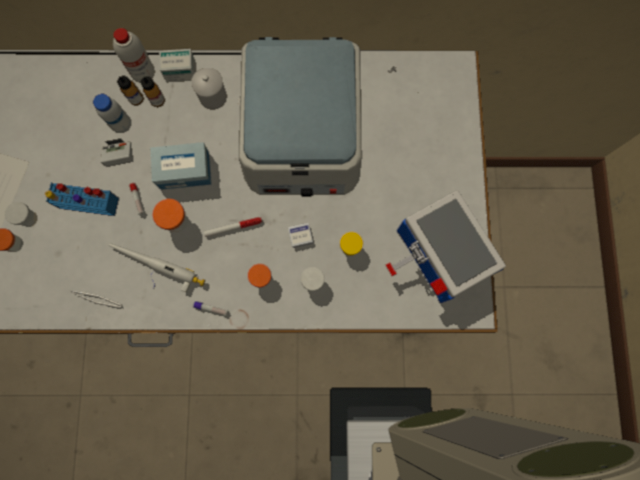

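The scene shows the orange cup at about (301,313) in scene and (260,275) in top. The larger orange jar, at scene (160,332), is the look-alike. The white cup is at scene (344,287), the yellow one at (340,253). The case has its lever at (389,232) and its tab at (432,206). Next I fit the poses.

```bash
cat > h.py <<'E'
from bench import *
import numpy as np, cv2
from scipy.optimize import least_squares
from scipy.spatial.transform import Rotation as Ro
def proj(c,X,P=None):
    p=P or camera_params(c); f=240/np.tan(np.radians(p['vfov']/2))
    q=np.atleast_2d(X)@np.array(p['R']).T+p['t']
    return q[:,:2]/q[:,2:]*f+[p['cx'],p['cy']]
def ray(c,uv,z):
    p=camera_params(c); f=240/np.tan(np.radians(p['vfov']/2)); R=np.array(p['R'])
    o=-R.T@p['t']; d=R.T@np.array([(uv[0]-p['cx'])/f,(uv[1]-p['cy'])/f,1])
    return o+d*(z-o[2])/d[2]
def case2w(pose,X):
    x,y,a=pose; X=np.atleast_2d(X); c,s=np.cos(a),np.sin(a)
    return np.c_[x+c*X[:,0]-s*X[:,1],y+s*X[:,0]+c*X[:,1],X[:,2]]
def tri(obs): # [(cam,uv)]
    return least_squares(lambda X:np.concatenate([proj(c,X)[0]-uv for c,uv in obs]),[500,-100,50]).x
E
python3 - <<'E'
from h import *
L=dict(lever_pivot=(-79,20,78),lever_grip=(-79-57,20,78-15.3),keeper=(-79,20,108),lid_tab=(-78,-62,108),lid_hinge=(65,0,95),case=(0,0,0))
obs=[]
for c in ['scene','top']:
    snapshot(c)
    for l,X in L.items():
        d=pinpoint(c,l)
        if d and d[0]['conf']>.5: obs.append((c,l,X,d[0]['at']))
def res(p): return np.concatenate([proj(c,case2w(p,X))[0]-uv for c,l,X,uv in obs])
r=least_squares(res,[500,-250,-1.1],loss='soft_l1');print(r.x)
for o,e in zip(obs,res(r.x).reshape(-1,2)): print(o[0],o[1],e.round(1))
for l in ['cup_orange','cup_white']:
  for c in ['scene','top']:
    snapshot(c)
    for d in masks_of(c,l)[:4]:
        ys,xs=np.where(d['pixels']); a=d['at']
        print(l,c,np.round(a),round(d['conf'],2),'bbox',xs.min(),xs.max(),ys.min(),ys.max(),'z28',ray(c,((xs.min()+xs.max())/2,(ys.min()+ys.max())/2),28).round())
im=snapshot('top')
hsv=cv2.cvtColor(im,cv2.COLOR_BGR2HSV);m=((hsv[...,0]>5)&(hsv[...,0]<16)&(hsv[...,1]>180)&(hsv[...,2]>120)).astype(np.uint8)
n,_,st,ce=cv2.connectedComponentsWithStats(m)
for i in range(1,n):
    if st[i,4]>60: print('orange',st[i],ce[i],ray('top',ce[i],55).round(1))
E
```

```text
[521.89692387 -60.8068459  -19.89143399]
scene lever_pivot [0.4 4. ]
scene lever_grip [-0.4  2.9]
scene keeper [ 0.1 -0. ]
scene lid_tab [-1.1  1.1]
scene lid_hinge [ 0.5 -4.2]
scene case [-0.7  0.2]
top lever_pivot [1.3 0.5]
top lever_grip [-0.  -1.2]
top keeper [-1.1  5.8]
top lid_tab [ 1.2 -0.3]
top lid_hinge [-0.2  0.4]
top case [ 0.6 -2.1]
cup_orange scene [298. 311.] 0.86 bbox 285 314 293 333 z28 [464. 351.  28.]
cup_orange scene [400. 207.] 0.73 bbox 355 446 168 245 z28 [ 553. -107.   28.]
cup_orange scene [161. 330.] 0.67 bbox 137 180 305 359 z28 [612. 548.  28.]
cup_orange scene [341. 253.] 0.59 bbox 327 351 237 269 z28 [535. 148.  28.]
cup_orange top [256. 275.] 0.93 bbox 248 271 263 286 z28 [467. 354.  28.]
cup_orange top [168. 217.] 0.93 bbox 153 187 198 232 z28 [605. 561.  28.]
cup_orange top [352. 242.] 0.6 bbox 340 363 232 254 z28 [539. 148.  28.]
cup_orange top [454. 243.] 0.32 bbox 406 505 191 295 z28 [538. -87.  28.]
cup_white scene [342. 281.] 0.88 bbox 330 357 268 304 z28 [455. 234.  28.]
cup_white scene [404. 192.] 0.7 bbox 358 449 167 211 z28 [ 599. -189.   28.]
cup_white top [313. 278.] 0.82 bbox 301 324 267 290 z28 [458. 236.  28.]
orange [153 199  31  30 689] [167.86792453 213.47895501] [601.1 557.7  55. ]
orange [  0 229  12  21 202] [  4.66336634 238.3960396 ] [545.  913.4  55. ]
orange [249 265  22  22 383] [259.16971279 275.22193211] [462.  351.5  55. ]
```

The case fit is (522, -61) with yaw -1.042 rad, and the cup is at (462, 351). I'll approach with tool y along case y, at tool yaw 120.3°.

```bash
cat >> h.py <<'E'
CASE=(521.9,-60.8,-1.0419)
def to(pos,tilt=0,case=None,yaw=None):
    """pos world, or case frame when case given; tilt deg: fingers lean to the case's rear"""
    s=sense(); R0=Ro.from_euler('xyz',s['tcp_rot'],degrees=True)
    a=np.degrees((case or CASE)[2]) if yaw is None else yaw-180
    R1=Ro.from_euler('z',a+180,degrees=True)*Ro.from_euler('x',180,degrees=True)*Ro.from_euler('y',tilt,degrees=True)
    P=case2w(case,pos)[0] if case else np.array(pos,float)
    d=R0.inv().apply(P-s['tool_pos'])/200; r=(R0.inv()*R1).as_rotvec(degrees=True)/180
    print('at',s['tool_pos'].round(1),s['tcp_rot'].round(1),'-> P',P.round(1),'dp',d.round(4),'ang',r.round(4), 'zdir',R1.apply([0,0,1]).round(2))
E
python3 - <<'E'
from h import *
to((-136,20,200),0,CASE)
E
```

```text
at [ 185.2 -570.7  203.4] [-180.    0.   18.] -> P [470.5  66.7 200. ] dp [ 2.3407 -2.591   0.017 ] ang [-0.     -0.     -0.5685] zdir [ 0.  0. -1.]
```

Emit:
{"fn": "step_arm", "kwargs": {"targets": [{"dp": [0.1,-0.11,-0.05],"angular": [0,0,0],"fingers": 0},{"dp": [0.25,-0.27,-0.1],"angular": [0,0,0],"fingers": 0},{"dp": [0.4,-0.43,-0.15],"angular": [0,0,0],"fingers": 0},{"dp": [0.55,-0.6,-0.2],"angular": [0,0,0],"fingers": 0},{"dp": [0.7,-0.76,-0.2],"angular": [0,0,0],"fingers": 0},{"dp": [0.82,-0.9,-0.2],"angular": [0,0,0],"fingers": 0},{"dp": [0.9,-1,-0.2],"angular": [0,0,0],"fingers": 0},{"dp": [0.9,-1,-0.2],"angular": [0,0,0],"fingers": 0}]}}

```text
time: 3.45
tool_pos: [295.4, -323.9, 243.8]
tcp_rot: [180.0, -0.0, 18.1]
ft_force: [-0.5, -1.2, -1.0]
finger_gap: 85.3
grip_force: 0.0
```

Emit:
{"fn": "step_arm", "kwargs": {"targets": [{"dp": [0.1,-0.11,0],"angular": [0,0,-0.03],"fingers": 0},{"dp": [0.25,-0.27,0],"angular": [0,0,-0.08],"fingers": 0},{"dp": [0.4,-0.43,0],"angular": [0,0,-0.13],"fingers": 0},{"dp": [0.55,-0.6,0],"angular": [0,0,-0.18],"fingers": 0},{"dp": [0.7,-0.76,0],"angular": [0,0,-0.23],"fingers": 0},{"dp": [0.82,-0.9,0],"angular": [0,0,-0.28],"fingers": 0},{"dp": [0.9,-1,0],"angular": [0,0,-0.3],"fingers": 0},{"dp": [0.9,-1,0],"angular": [0,0,-0.3],"fingers": 0}]}}

```text
time: 4.45
tool_pos: [404.7, -78.6, 243.4]
tcp_rot: [180.0, 0.0, 72.1]
ft_force: [0.8, -0.6, 0.5]
finger_gap: 85.3
grip_force: 0.0
```

```bash
python3 - <<'E'
from h import *
to((-150,10,260),0,CASE)
E
```

```text
at [404.7 -78.6 243.4] [180.    0.   72.1] -> P [454.8  73.8 260. ] dp [ 0.8022  0.0046 -0.083 ] ang [-0.      0.     -0.2678] zdir [ 0.  0. -1.]
```

Emit:
{"fn": "step_arm", "kwargs": {"targets": [{"dp": [0.12,0,-0.02],"angular": [0,0,-0.04],"fingers": 0.2},{"dp": [0.25,0,-0.04],"angular": [0,0,-0.09],"fingers": 0.2},{"dp": [0.4,0,-0.06],"angular": [0,0,-0.14],"fingers": 0.2},{"dp": [0.55,0,-0.08],"angular": [0,0,-0.19],"fingers": 0.2},{"dp": [0.68,0,-0.083],"angular": [0,0,-0.24],"fingers": 0.2},{"dp": [0.76,0,-0.083],"angular": [0,0,-0.268],"fingers": 0.2},{"dp": [0.8,0,-0.083],"angular": [0,0,-0.268],"fingers": 0.2},{"dp": [0.8,0,-0.083],"angular": [0,0,-0.268],"fingers": 0.2}]}}

```text
time: 5.45
tool_pos: [453.8, 72.3, 259.9]
tcp_rot: [-180.0, 0.0, 120.1]
ft_force: [-0.2, -0.4, 0.1]
finger_gap: 68.5
grip_force: 0.0
```

```bash
python3 - <<'E'
from h import *
print(sense()['tool_pos'],sense()['finger_gap'])
L=dict(lever_pivot=(-79,20,78),lever_grip=(-79-57,20,78-15.3),keeper=(-79,20,108),lid_tab=(-78,-62,108),lid_hinge=(65,0,95))
obs=[]
for c in ['scene','top','wrist','wrist']:
    P=camera_params(c); im=snapshot(c)
    if c=='wrist': cv2.imwrite('pics/w1.png',im)
    for l,X in L.items():
        d=pinpoint(c,l)
        if d and d[0]['conf']>.5: obs.append((P,c,l,X,d[0]['at']))
def res(p): return np.concatenate([proj(c,case2w(p,X),P)[0]-uv for P,c,l,X,uv in obs])
r=least_squares(res,CASE,loss='soft_l1',f_scale=2);print(r.x)
for o,e in zip(obs,res(r.x).reshape(-1,2)): print(o[1],o[2],np.round(o[4]),e.round(1))
E
```

```text
[453.82447089  72.31534463 259.89683857] 68.54264170635254
[519.4116575  -64.62648021  -1.0781141 ]
scene lever_pivot [390. 214.] [ 1.2 -0.7]
scene lever_grip [388. 232.] [0.2 1.2]
scene keeper [394. 202.] [-1.9 -0.6]
scene lid_tab [432. 206.] [ 0.  -1.2]
scene lid_hinge [406. 181.] [ 1. -2.]
top lever_grip [393. 270.] [-1.4 -0.3]
top lid_tab [438. 287.] [1.1 0.6]
wrist lever_pivot [338. 280.] [-2.4  1.5]
wrist lever_grip [340. 218.] [-2.6  3.4]
wrist keeper [337. 296.] [-0.2 -2.4]
wrist lid_tab [245. 296.] [ 2.4 -3.4]
wrist lid_hinge [312. 414.] [-0.3  0.5]
wrist lever_pivot [339. 282.] [-3.1 -0.5]
wrist lever_grip [336. 219.] [1.5 2.8]
wrist keeper [337. 296.] [-0.7 -2.3]
wrist lid_tab [245. 296.] [ 2.1 -3.5]
wrist lid_hinge [245. 296.] [ 66.6 118.2]
```

View pics/w1.png

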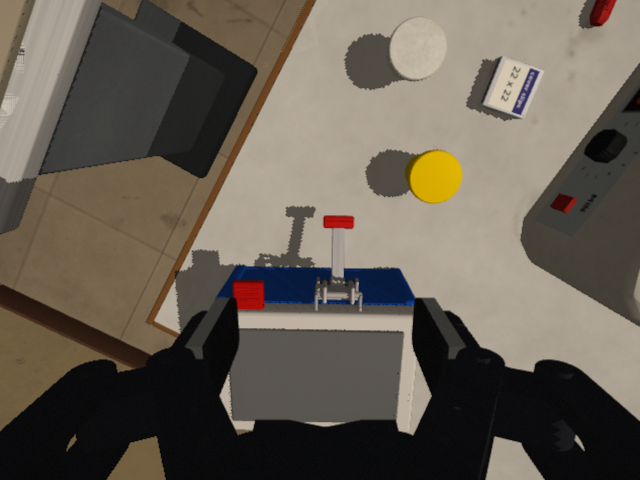

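The wrist view shows the lever grip at (339,222), the tab at (249,295) and the lid panel nearly horizontal. I'll use the panel's edges to pin down the yaw.

```bash
python3 - <<'E'
from h import *
im=cv2.imread('pics/w1.png')
g=im.astype(int); 
roi=np.zeros(im.shape[:2],np.uint8); roi[320:425,238:395]=1
# top edge of panel & front white/blue edge per column
def line(rows):
    (vx,vy,x0,y0)=cv2.fitLine(np.array(rows,np.float32),cv2.DIST_HUBER,0,.01,.01).ravel(); f=lambda c:(c,y0+(c-x0)*vy/vx); return f
gray=cv2.GaussianBlur(cv2.cvtColor(im,cv2.COLOR_BGR2GRAY),(3,3),0).astype(float)
pts=[];pf=[]
for c in range(245,388):
    d=np.diff(gray[322:340,c]); pts.append((c,322+d.argmin()+.5))
for c in list(range(272,312))+list(range(365,400)):
    sat=(g[262:320,c,0]-g[262:320,c,2]).astype(float); d=np.diff(sat); pf.append((c,262+d.argmin()+.5))
for nm,P,z in [('panel',pts,120),('lidfront',pf,95)]:
    f=line(P);a=ray('wrist',f(250),z);b=ray('wrist',f(390),z);v=b-a
    e=np.arctan2(v[1],v[0]); print(nm,f(250),f(390),a,b,'case yaw',e-np.pi/2, 'deg',np.degrees(e))
red=((g[...,2]>120)&(g[...,1]<60)&(g[...,0]<60)).astype(np.uint8)
n,_,st,ce=cv2.connectedComponentsWithStats(red)
for i in range(1,n):
    if st[i,4]>80: print(st[i],ce[i],ray('wrist',ce[i],66),ray('wrist',ce[i],113))
for yaw in (-1.042,-1.055,-1.078):
  for nm,P,X in [('g',None,(-136,20,66)),('t',None,(-78,-62,113)),('p',None,(-79,20,78))]:
    pass
E
```

```text
panel (250, np.float32(327.5063)) (390, np.float32(330.35587)) [445.62631544 -48.91030534 120.        ] [556.68582287  12.3714466  120.        ] case yaw -1.0665783121359933 deg 28.889564194420625
lidfront (250, np.float32(301.91287)) (390, np.float32(304.63797)) [435.4497267  -39.29190208  95.        ] [552.86870484  25.71762198  95.        ] case yaw -1.0651518287037518 deg 28.971295674633406
[599   0  17  25 162] [606.47530864  11.63580247] [575.00609856 335.59139896  66.        ] [554.6894859  309.74089839 113.        ]
[324 216  30  12 340] [338.11764706 221.59117647] [472.37697657  65.52247691  66.        ] [465.28541775  74.47375546 113.        ]
[234 283  30  27 751] [249.05992011 295.52729694] [432.88391658 -48.38715007  66.        ] [430.88153551 -24.75718265 113.        ]
```

```bash
sed -i 's/^CASE=.*/CASE=(521.7,-63.2,-1.066)/' h.py; python3 - <<'E'
from h import *
to((-137,20,110),0,CASE)
to((-137,20,45),0,CASE)
E
```

```text
at [453.7  73.  260. ] [180.    0.  120.2] -> P [472.9  66.4 110. ] dp [-0.0772  0.0664  0.7501] ang [0.     0.     0.0072] zdir [ 0.  0. -1.]
at [453.7  73.  260. ] [180.    0.  120.2] -> P [472.9  66.4  45. ] dp [-0.0772  0.0664  1.0751] ang [0.     0.     0.0072] zdir [ 0.  0. -1.]
```

Emit:
{"fn": "step_arm", "kwargs": {"targets": [{"dp": [-0.03,0.03,0.1],"angular": [0,0,0.0072],"fingers": 0.2},{"dp": [-0.07,0.06,0.25],"angular": [0,0,0.0072],"fingers": 0.2},{"dp": [-0.077,0.066,0.4],"angular": [0,0,0.0072],"fingers": 0.2},{"dp": [-0.077,0.066,0.55],"angular": [0,0,0.0072],"fingers": 0.2},{"dp": [-0.077,0.066,0.68],"angular": [0,0,0.0072],"fingers": 0.2},{"dp": [-0.077,0.066,0.76],"angular": [0,0,0.0072],"fingers": 0.2},{"dp": [-0.077,0.066,0.8],"angular": [0,0,0.0072],"fingers": 0.2},{"dp": [-0.077,0.066,0.8],"angular": [0,0,0.0072],"fingers": 0.2}]}}

```text
time: 7.65
tool_pos: [472.9, 66.4, 100.1]
tcp_rot: [-180.0, -0.0, 118.9]
ft_force: [0.2, 0.2, -0.7]
finger_gap: 68.2
grip_force: 0.0
```

```bash
python3 - <<'E'
from h import *
to((-137,20,45),0,CASE)
E
```

```text
at [472.9  66.4 100.1] [-180.    -0.   118.9] -> P [472.9  66.4  45. ] dp [-2.000e-04  3.000e-04  2.754e-01] ang [-0. -0.  0.] zdir [ 0.  0. -1.]
```

Emit:
{"fn": "step_arm", "kwargs": {"newtons": 40, "targets": [{"dp": [0,0,0.1],"angular": [0,0,0],"fingers": 0.2},{"dp": [0,0,0.2],"angular": [0,0,0],"fingers": 0.2},{"dp": [0,0,0.275],"angular": [0,0,0],"fingers": 0.2},{"dp": [0,0,0.275],"angular": [0,0,0],"fingers": 0.45},{"dp": [0,0,0.275],"angular": [0,0,0],"fingers": 0.8},{"dp": [0,0,0.275],"angular": [0,0,0],"fingers": 0.8},{"dp": [0,0,0.275],"angular": [0,0,0],"fingers": 0.8},{"dp": [0,0,0.275],"angular": [0,0,0],"fingers": 0.8}]}}

```text
time: 8.65
tool_pos: [473.0, 66.4, 45.3]
tcp_rot: [180.0, 0.0, 118.9]
ft_force: [-0.6, -1.0, 0.3]
finger_gap: 17.0
grip_force: 0.0
```

```bash
python3 - <<'E'
from h import *
s=sense();print(s['finger_gap'],s['grip_force'])
a=snapshot('wrist');b=snapshot('scene')
c=cv2.resize(b[150:270,320:480],(640,480),interpolation=cv2.INTER_CUBIC)
cv2.imwrite('pics/l1.png',cv2.resize(np.hstack([a,c]),(800,300),interpolation=cv2.INTER_AREA))
E
```

```text
17.01753655457604 0.0
```

View pics/l1.png

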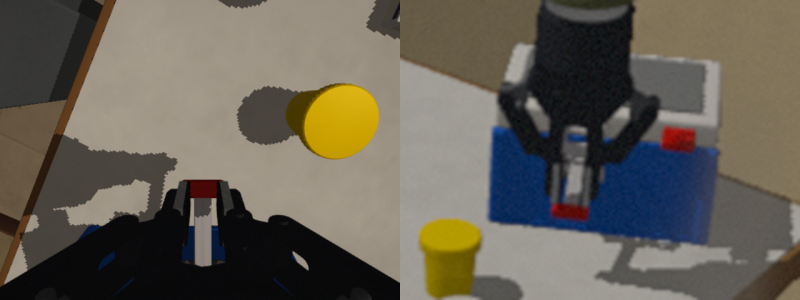

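```bash
python3 - <<'E'
from h import *
a=snapshot('wrist');b=snapshot('scene')
o=[]
for c,im,(x0,x1,y0,y1) in [('wrist',a,(270,380,270,340)),('scene',b,(370,405,220,245))]:
    g=im.astype(int);m=((g[...,2]>90)&(g[...,1]<60)&(g[...,0]<60));k=np.zeros_like(m);k[y0:y1,x0:x1]=1
    ys,xs=np.where(m&k);uv=[(xs.min()+xs.max())/2,(ys.min()+ys.max())/2];print(c,uv,xs.min(),xs.max(),ys.min(),ys.max());o.append((c,uv))
X=tri(o);print(X,sense()['tool_pos'],ray('wrist',o[0][1],66))
c,s=np.cos(CASE[2]),np.sin(CASE[2]);d=X[:2]-CASE[:2];print('case',c*d[0]+s*d[1],-s*d[0]+c*d[1])
E
```

```text
Traceback (most recent call last):
ValueError: zero-size array to reduction operation minimum which has no identity
```

```bash
python3 - <<'E'
from h import *
a=snapshot('wrist');b=snapshot('scene')
o=[]
for c,im,(x0,x1,y0,y1) in [('wrist',a,(270,380,270,340)),('scene',b,(370,405,220,245))]:
    g=im.astype(int);m=(g[...,2]>2.2*np.maximum(g[...,1],g[...,0]))&(g[...,2]>50);k=np.zeros_like(m);k[y0:y1,x0:x1]=1
    ys,xs=np.where(m&k);uv=[(xs.min()+xs.max())/2,(ys.min()+ys.max())/2];print(c,uv,xs.min(),xs.max(),ys.min(),ys.max());o.append((c,uv))
X=tri(o);print(X,sense()['tool_pos'],ray('wrist',o[0][1],66))
c,s=np.cos(CASE[2]),np.sin(CASE[2]);d=X[:2]-CASE[:2];print('case',c*d[0]+s*d[1],-s*d[0]+c*d[1])
E
```

```text
wrist [np.float64(324.5), np.float64(302.0)] 294 355 288 316
scene [np.float64(387.5), np.float64(234.0)] 381 394 231 237
[473.40015241  64.16387083  60.21286643] [472.77910448  66.38277321  44.95952335] [472.06515663  66.57170148  66.        ]
case -134.8373723798822 19.32133225161295
```

```bash
python3 - <<'E'
from h import *
s=sense();T=s['tool_pos'];R=Ro.from_euler('xyz',s['tcp_rot'],degrees=True)
out=[]
for c,(x0,y0,w,h) in [('wrist',(220,220,200,150)),('scene',(350,190,80,60))]:
    im=snapshot(c)[y0:y0+h,x0:x0+w]; k=400/w; im=cv2.resize(im,(400,300),interpolation=cv2.INTER_CUBIC)
    im=cv2.convertScaleAbs(im,alpha=1.6,beta=10)
    for p,col in [((0,0,0),(0,255,0)),((0,0,-19),(255,255,0)),((11,-8.5,0),(0,255,255)),((-11,-8.5,0),(255,0,255)),((11,8.5,0),(0,255,255)),((-11,8.5,0),(255,0,255))]:
        u=(proj(c,T+R.apply(p))[0]-[x0,y0])*k; cv2.circle(im,tuple(int(v) for v in u),3,col,-1)
    for X in [(-130,5,64),(-130,35,64),(-142,5,61),(-142,35,61)]:
        u=(proj(c,case2w(CASE,X))[0]-[x0,y0])*k; cv2.drawMarker(im,tuple(int(v) for v in u),(255,255,255),cv2.MARKER_CROSS,8)
    out.append(im)
cv2.imwrite('pics/l2.png',np.hstack(out))
E
```

```text
(no output)
```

View pics/l2.png

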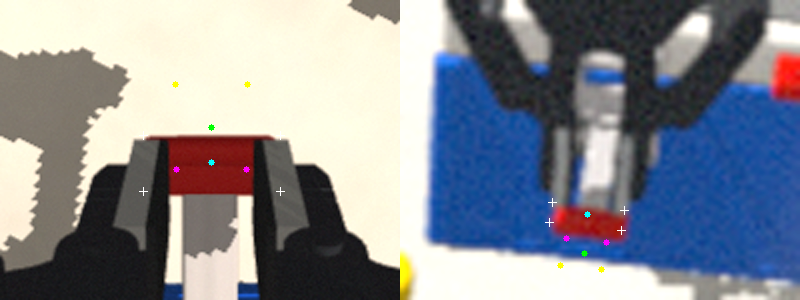

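The pads end above the red piece, so they closed on nothing. I'll open, go about 18 mm lower and close again.

Emit:
{"fn": "step_arm", "kwargs": {"newtons": 40, "targets": [{"dp": [0,0,0],"angular": [0,0,0],"fingers": 0.3},{"dp": [0,0,0],"angular": [0,0,0],"fingers": 0.3},{"dp": [0,0,0],"angular": [0,0,0],"fingers": 0.3},{"dp": [0,0,0.05],"angular": [0,0,0],"fingers": 0.3},{"dp": [0,0,0.09],"angular": [0,0,0],"fingers": 0.9},{"dp": [0,0,0.09],"angular": [0,0,0],"fingers": 0.9},{"dp": [0,0,0.09],"angular": [0,0,0],"fingers": 0.9},{"dp": [0,0,0.09],"angular": [0,0,0],"fingers": 0.9}]}}

```text
time: 10.05
tool_pos: [472.0, 66.9, 26.3]
tcp_rot: [-179.9, -0.1, 118.9]
ft_force: [-0.4, 5.1, -6.5]
finger_gap: 28.6
grip_force: 39.9
```

Emit:
{"fn": "step_arm", "kwargs": {"targets": [{"dp": [0.005,0,-0.03],"angular": [0,0,0],"fingers": 0.9},{"dp": [0.01,0,-0.07],"angular": [0,0,0],"fingers": 0.9},{"dp": [0.005,0,-0.11],"angular": [0,0,0],"fingers": 0.9},{"dp": [0,0,-0.15],"angular": [0,0,0],"fingers": 0.9},{"dp": [-0.01,0,-0.18],"angular": [0,0,0],"fingers": 0.9},{"dp": [-0.02,0,-0.2],"angular": [0,0,0],"fingers": 0.9},{"dp": [-0.02,0,-0.2],"angular": [0,0,0],"fingers": 0.9},{"dp": [-0.02,0,-0.2],"angular": [0,0,0],"fingers": 0.9}]}}

```text
time: 11.05
tool_pos: [475.0, 62.3, 67.6]
tcp_rot: [-180.0, 0.0, 118.9]
ft_force: [-3.5, -4.6, -0.0]
finger_gap: 28.1
grip_force: 39.9
```

```bash
python3 - <<'E'
from h import *
print({k:np.round(v,1) for k,v in sense().items()})
a=snapshot('wrist');b=snapshot('scene')
c=cv2.resize(b[150:270,320:480],(640,480),interpolation=cv2.INTER_CUBIC)
cv2.imwrite('pics/l3.png',cv2.resize(np.hstack([a,c]),(800,300),interpolation=cv2.INTER_AREA))
E
```

```text
{'time': np.float64(11.0), 'joint_pos': array([  1.4,  -5.1, 112.6,  -0. ,  72.5, -27.5]), 'qd': array([-0. , -0. , -0.1, -0. , -0.1, -0.1]), 'joint_efforts': array([  2.2, -42.4, -48. ,   1.4,  -1. ,  -0.1]), 'tool_pos': array([475. ,  62.3,  67.6]), 'tcp_rot': array([-180. ,    0. ,  118.9]), 'ft_force': array([-3.5, -4.6, -0. ]), 'wrist_torque': array([-0.6,  0.5, -0.1]), 'grip_force': np.float64(39.9), 'finger_gap': np.float64(28.1)}
```

View pics/l3.png

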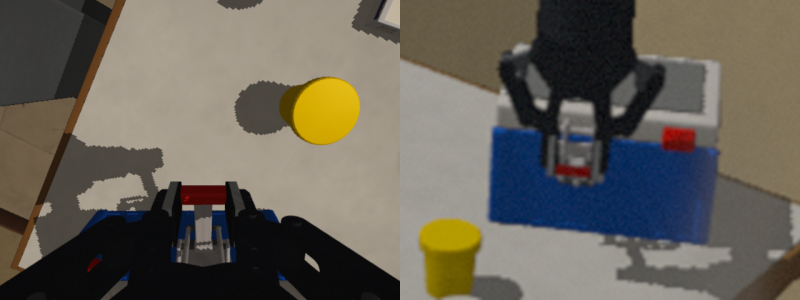

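Emit:
{"fn": "step_arm", "kwargs": {"targets": [{"dp": [-0.02,0,-0.03],"angular": [0,0,0],"fingers": 0.9},{"dp": [-0.04,0,-0.07],"angular": [0,0,0],"fingers": 0.9},{"dp": [-0.06,0,-0.1],"angular": [0,0,0],"fingers": 0.9},{"dp": [-0.06,0,-0.1],"angular": [0,0,0],"fingers": 0.4},{"dp": [-0.04,0,-0.11],"angular": [0,0,0],"fingers": 0.4},{"dp": [0,0,-0.14],"angular": [0,0,0],"fingers": 0.4},{"dp": [0.05,0,-0.2],"angular": [0,0,0],"fingers": 0.4},{"dp": [0.05,0,-0.25],"angular": [0,0,0],"fingers": 0.4}]}}

```text
time: 12.15
tool_pos: [469.9, 72.6, 118.2]
tcp_rot: [179.9, 0.0, 119.0]
ft_force: [0.3, 0.2, -0.4]
finger_gap: 51.5
grip_force: 0.0
```

Emit:
{"fn": "step_arm", "kwargs": {"targets": [{"dp": [0.05,0,-0.1],"angular": [0,0,0],"fingers": 0.4},{"dp": [0.1,-0.05,-0.25],"angular": [0,0,0],"fingers": 0.4},{"dp": [0.1,-0.1,-0.4],"angular": [0,0,0],"fingers": 0.4},{"dp": [0.1,-0.15,-0.5],"angular": [0,0,0],"fingers": 0.4},{"dp": [0.1,-0.2,-0.6],"angular": [0,0,0],"fingers": 0.4},{"dp": [0.1,-0.2,-0.6],"angular": [0,0,0],"fingers": 0.4},{"dp": [0.1,-0.2,-0.6],"angular": [0,0,0],"fingers": 0.4},{"dp": [0.1,-0.2,-0.6],"angular": [0,0,0],"fingers": 0.4}]}}

```text
time: 13.15
tool_pos: [424.9, 69.9, 235.9]
tcp_rot: [-179.9, -0.0, 118.9]
ft_force: [0.4, -0.2, 0.8]
finger_gap: 51.2
grip_force: 0.0
```

```bash
python3 - <<'E'
from h import *
print(sense()['finger_gap'])
a=snapshot('wrist');b=snapshot('scene')
for l in ['lid_tab','hook_tip','keeper','lever_grip']:
  for c in ['wrist','scene']: print(l,c,[(np.round(d['at']).tolist(),round(d['conf'],2)) for d in pinpoint(c,l)[:2]])
c=cv2.resize(b[150:270,320:480],(640,480),interpolation=cv2.INTER_CUBIC)
cv2.imwrite('pics/l4.png',cv2.resize(np.hstack([a,c]),(800,300),interpolation=cv2.INTER_AREA))
to((-88,-62,180),0,CASE)
to((-88,-62,82),0,CASE)
E
```

```text
51.16004003453614
lid_tab wrist [([275.0, 317.0], 0.65)]
lid_tab scene [([432.0, 206.0], 0.58)]
hook_tip wrist [([374.0, 292.0], 0.51), ([375.0, 322.0], 0.36)]
hook_tip scene [([392.0, 201.0], 0.43), ([227.0, 316.0], 0.36)]
keeper wrist [([372.0, 319.0], 0.63), ([435.0, 66.0], 0.53)]
keeper scene [([392.0, 200.0], 0.56)]
lever_grip wrist [([377.0, 320.0], 0.87)]
lever_grip scene [([391.0, 189.0], 0.86)]
at [425.2  69.8 237. ] [-180.    -0.   118.9] -> P [424.9 -16.2 180. ] dp [-0.3753 -0.2095  0.2848] ang [-0. -0.  0.] zdir [ 0.  0. -1.]
at [425.2  69.8 237. ] [-180.    -0.   118.9] -> P [424.9 -16.2  82. ] dp [-0.3753 -0.2095  0.7748] ang [-0. -0.  0.] zdir [ 0.  0. -1.]
```

View pics/l4.png

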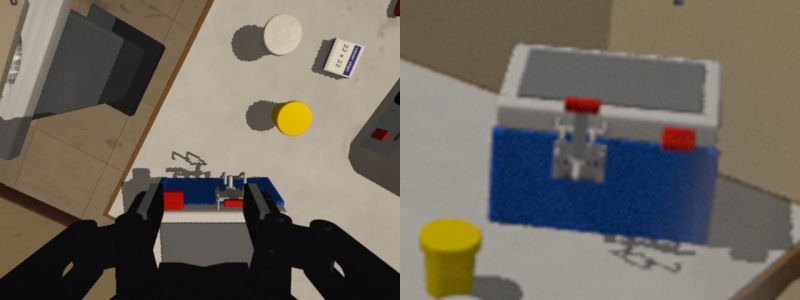

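The lever stands upright with its hooks clear. Next is the tab: move above it, then down.

Emit:
{"fn": "step_arm", "kwargs": {"targets": [{"dp": [-0.05,-0.03,0.03],"angular": [0,0,0],"fingers": 0.45},{"dp": [-0.15,-0.09,0.08],"angular": [0,0,0],"fingers": 0.45},{"dp": [-0.27,-0.16,0.16],"angular": [0,0,0],"fingers": 0.45},{"dp": [-0.36,-0.2,0.24],"angular": [0,0,0],"fingers": 0.45},{"dp": [-0.4,-0.21,0.38],"angular": [0,0,0],"fingers": 0.45},{"dp": [-0.4,-0.21,0.5],"angular": [0,0,0],"fingers": 0.45},{"dp": [-0.4,-0.21,0.55],"angular": [0,0,0],"fingers": 0.45},{"dp": [-0.4,-0.21,0.55],"angular": [0,0,0],"fingers": 0.45}]}}

```text
time: 14.65
tool_pos: [426.6, -20.7, 126.5]
tcp_rot: [-179.9, -0.0, 118.9]
ft_force: [0.3, 0.2, 0.6]
finger_gap: 46.7
grip_force: 0.0
```

```bash
python3 - <<'E'
from h import *
to((-83,-62,76),0,CASE)
b=np.array([-83,76.])
for th in np.radians(np.arange(7.5,61,7.5)):
    lx,lz=-148,13; x=65+lx*np.cos(th)+lz*np.sin(th); z=95-lx*np.sin(th)+lz*np.cos(th)
    T=np.array([x+32*np.sin(th),z-32*np.cos(th)]); d=T-b
    print(round(np.degrees(th),1),'dp x %.3f z %.3f'%(-d[0]/200,-d[1]/200),'ang',round(np.degrees(th)/180,4),T.round())
# sign of tilt
s=Ro.from_euler('xyz',sense()['tcp_rot'],degrees=True); print((s*Ro.from_rotvec([0,.3,0])).apply([0,0,1]))
E
```

```text
at [426.6 -20.7 126.5] [-179.9   -0.   118.9] -> P [427.3 -20.5  76. ] dp [-0.0011  0.0038  0.2523] ang [-0.0004 -0.0003 -0.    ] zdir [ 0.  0. -1.]
7.5 dp x -0.036 z -0.097 ang 0.0417 [-76.  95.]
15.0 dp x -0.083 z -0.195 ang 0.0833 [-66. 115.]
22.5 dp x -0.142 z -0.290 ang 0.125 [-55. 134.]
30.0 dp x -0.212 z -0.383 ang 0.1667 [-41. 153.]
37.5 dp x -0.290 z -0.470 ang 0.2083 [-25. 170.]
45.0 dp x -0.376 z -0.551 ang 0.25 [ -8. 186.]
52.5 dp x -0.468 z -0.624 ang 0.2917 [ 11. 201.]
60.0 dp x -0.565 z -0.688 ang 0.3333 [ 30. 214.]
[-0.14421625  0.25882179 -0.9550984 ]
```

Emit:
{"fn": "step_arm", "kwargs": {"newtons": 35, "targets": [{"dp": [0,0,0.06],"angular": [0,0,0],"fingers": 0.45},{"dp": [0,0,0.14],"angular": [0,0,0],"fingers": 0.45},{"dp": [0,0,0.21],"angular": [0,0,0],"fingers": 0.45},{"dp": [0,0,0.25],"angular": [0,0,0],"fingers": 0.45},{"dp": [0,0,0.25],"angular": [0,0,0],"fingers": 0.9},{"dp": [0,0,0.25],"angular": [0,0,0],"fingers": 0.9},{"dp": [0,0,0.25],"angular": [0,0,0],"fingers": 0.9},{"dp": [0,0,0.25],"angular": [0,0,0],"fingers": 0.9}]}}

```text
time: 15.65
tool_pos: [426.8, -20.4, 76.9]
tcp_rot: [-180.0, -0.0, 118.9]
ft_force: [-2.3, 1.4, -2.3]
finger_gap: 26.8
grip_force: 36.8
```

Emit:
{"fn": "step_arm", "kwargs": {"targets": [{"dp": [-0.017,0,-0.048],"angular": [0,-0.0208,0],"fingers": 0.9},{"dp": [-0.036,0,-0.097],"angular": [0,-0.0417,0],"fingers": 0.9},{"dp": [-0.058,0,-0.146],"angular": [0,-0.0625,0],"fingers": 0.9},{"dp": [-0.083,0,-0.195],"angular": [0,-0.0833,0],"fingers": 0.9},{"dp": [-0.111,0,-0.243],"angular": [0,-0.1042,0],"fingers": 0.9},{"dp": [-0.142,0,-0.29],"angular": [0,-0.125,0],"fingers": 0.9},{"dp": [-0.176,0,-0.337],"angular": [0,-0.1458,0],"fingers": 0.9},{"dp": [-0.212,0,-0.383],"angular": [0,-0.1667,0],"fingers": 0.9}]}}

```text
time: 16.65
tool_pos: [447.7, -57.8, 153.8]
tcp_rot: [180.0, 30.1, 118.9]
ft_force: [-0.8, -2.9, -4.5]
finger_gap: 25.8
grip_force: 34.8
```

```bash
sed -i "s/from_euler('y',tilt/from_euler('y',-tilt/" h.py; python3 - <<'E'
from h import *
s=sense();print(s['ft_force'].round(1),s['finger_gap'],s['joint_pos'].round(1))
snapshot('scene')
print([(d['at'],d['conf']) for d in pinpoint('scene','lid_tab')[:2]])
th=np.radians(30);X=(65-143*np.cos(th)+13*np.sin(th),-62,95+143*np.sin(th)+13*np.cos(th));print(proj('scene',case2w(CASE,X)))
for t in np.radians(np.arange(30,68,5)):
    T=np.array([65-148*np.cos(t)+45*np.sin(t),-62,95+148*np.sin(t)-19*np.cos(t)])
    print(round(np.degrees(t)));to(T,np.degrees(t),CASE)
E
```

```text
[-0.8 -2.9 -4.5] 25.8049634061496 [ 10.1 -27.2 126.7 -29.9  72.3 -11.6]
[([433.0, 173.5], 0.89)]
[[434.76304206 169.60094605]]
30
at [447.7 -57.8 153.8] [-180.    30.1  119. ] -> P [447.8 -57.6 152.5] dp [0.0039 0.0006 0.0051] ang [0.0001 0.0007 0.0004] zdir [ 0.24 -0.44 -0.87]
35
at [447.7 -57.8 153.8] [-180.    30.1  119. ] -> P [452.7 -66.6 164.3] dp [-0.07    0.0005 -0.0201] ang [ 0.0001 -0.0271  0.0004] zdir [ 0.28 -0.5  -0.82]
40
at [447.7 -57.8 153.8] [-180.    30.1  119. ] -> P [458.  -76.2 175.6] dp [-0.1457  0.0004 -0.0412] ang [ 0.0001 -0.0549  0.0004] zdir [ 0.31 -0.56 -0.77]
45
at [447.7 -57.8 153.8] [-180.    30.1  119. ] -> P [463.6 -86.3 186.2] dp [-0.2226  0.0003 -0.0581] ang [ 0.0001 -0.0827  0.0003] zdir [ 0.34 -0.62 -0.71]
50
at [447.7 -57.8 153.8] [-180.    30.1  119. ] -> P [469.5 -97.  196.2] dp [-3.002e-01  2.000e-04 -7.060e-02] ang [ 0.0002 -0.1105  0.0003] zdir [ 0.37 -0.67 -0.64]
55
at [447.7 -57.8 153.8] [-180.    30.1  119. ] -> P [ 475.6 -108.   205.3] dp [-3.779e-01  1.000e-04 -7.860e-02] ang [ 0.0002 -0.1382  0.0003] zdir [ 0.4  -0.72 -0.57]
60
at [447.7 -57.8 153.8] [-180.    30.1  119. ] -> P [ 481.9 -119.4  213.7] dp [-4.55e-01  1.00e-04 -8.20e-02] ang [ 0.0002 -0.166   0.0003] zdir [ 0.42 -0.76 -0.5 ]
65
at [447.7 -57.8 153.8] [-180.    30.1  119. ] -> P [ 488.3 -131.   221.1] dp [-0.531  -0.     -0.0808] ang [ 0.0002 -0.1938  0.0003] zdir [ 0.44 -0.79 -0.42]
```

Emit:
{"fn": "step_arm", "kwargs": {"targets": [{"dp": [-0.07,0,-0.022],"angular": [0,-0.0271,0],"fingers": 0.9},{"dp": [-0.146,0,-0.043],"angular": [0,-0.055,0],"fingers": 0.9},{"dp": [-0.223,0,-0.06],"angular": [0,-0.083,0],"fingers": 0.9},{"dp": [-0.3,0,-0.072],"angular": [0,-0.11,0],"fingers": 0.9},{"dp": [-0.378,0,-0.08],"angular": [0,-0.138,0],"fingers": 0.9},{"dp": [-0.455,0,-0.083],"angular": [0,-0.166,0],"fingers": 0.9},{"dp": [-0.531,0,-0.082],"angular": [0,-0.194,0],"fingers": 0.9},{"dp": [-0.531,0,-0.082],"angular": [0,-0.194,0],"fingers": 0.9}]}}

```text
time: 17.75
tool_pos: [489.4, -132.4, 227.7]
tcp_rot: [179.6, 65.5, 118.3]
ft_force: [-20.0, 3.7, 33.1]
finger_gap: 22.4
grip_force: 41.0
```

```bash
python3 - <<'E'
from h import *
s=sense();print(s['ft_force'].round(1),s['finger_gap'],s['joint_pos'].round(1))
b=snapshot('scene')
print([(d['at'],d['conf']) for d in pinpoint('scene','lid_tab')[:2]])
th=np.radians(65);X=(65-143*np.cos(th)+13*np.sin(th),-62,95+143*np.sin(th)+13*np.cos(th));print(proj('scene',case2w(CASE,X)))
for t,g in [(70,70),(75,75),(80,80),(85,83),(90,85),(95,87)]:
    a,q=np.radians(t),np.radians(g)
    T=np.array([65-148*np.cos(a)+13*np.sin(a)+32*np.sin(q),-62,95+148*np.sin(a)+13*np.cos(a)-32*np.cos(q)])
    print(t);to(T,g,CASE)
E
```

```text
[-20.    3.7  33.1] 22.404783334786792 [ 21.6 -19.3 132.6 -69.6  74.4  19.1]
[]
[[438.64401717 133.71594903]]
70
at [ 489.4 -132.2  227.7] [179.4  65.4 118.1] -> P [ 494.8 -142.8  227.6] dp [-0.0241 -0.0013  0.0542] ang [-0.0009 -0.0258 -0.0018] zdir [ 0.45 -0.82 -0.34]
75
at [ 489.4 -132.2  227.7] [179.4  65.4 118.1] -> P [ 501.4 -154.6  233. ] dp [-0.0771 -0.0009  0.1041] ang [-0.001  -0.0535 -0.0017] zdir [ 0.47 -0.85 -0.26]
80
at [ 489.4 -132.2  227.7] [179.4  65.4 118.1] -> P [ 507.9 -166.4  237.5] dp [-0.1252 -0.0005  0.1561] ang [-0.0011 -0.0813 -0.0017] zdir [ 0.48 -0.86 -0.17]
85
at [ 489.4 -132.2  227.7] [179.4  65.4 118.1] -> P [ 514.3 -177.9  239.7] dp [-1.627e-01 -1.000e-04  2.114e-01] ang [-0.0011 -0.098  -0.0016] zdir [ 0.48 -0.87 -0.12]
90
at [ 489.4 -132.2  227.7] [179.4  65.4 118.1] -> P [ 520.6 -189.4  240.2] dp [-1.924e-01  2.000e-04  2.697e-01] ang [-0.0011 -0.1091 -0.0016] zdir [ 0.48 -0.87 -0.09]
95
at [ 489.4 -132.2  227.7] [179.4  65.4 118.1] -> P [ 526.8 -200.7  239.6] dp [-0.2167  0.0005  0.3297] ang [-0.0012 -0.1202 -0.0016] zdir [ 0.48 -0.87 -0.05]
```

```bash
python3 - <<'E'
from h import *
a=snapshot('wrist');b=snapshot('scene')
c=cv2.resize(b[60:240,320:560],(640,480),interpolation=cv2.INTER_CUBIC)
cv2.imwrite('pics/l5.png',cv2.resize(np.hstack([a,c]),(800,300),interpolation=cv2.INTER_AREA))
E
```

```text
(no output)
```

View pics/l5.png

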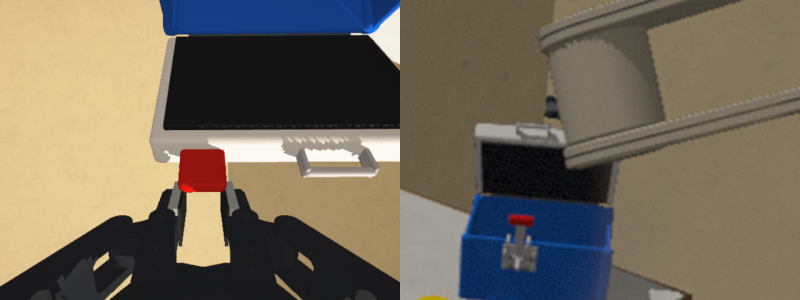

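The lid stands near 65° and the pads hold only the tip of the tab. I'll let go, back off, shut the fingers and push the lid's inner edge rearward.

Emit:
{"fn": "step_arm", "kwargs": {"targets": [{"dp": [0,0,0],"angular": [0,0,0],"fingers": 0.45},{"dp": [0,0,0],"angular": [0,0,0],"fingers": 0.45},{"dp": [0,0,-0.06],"angular": [0,0,0],"fingers": 0.45},{"dp": [0,0,-0.15],"angular": [0,0,0],"fingers": 0.45},{"dp": [0,0,-0.25],"angular": [0,0,0],"fingers": 1},{"dp": [0.06,0,-0.25],"angular": [0,0,0],"fingers": 1},{"dp": [0.13,0,-0.22],"angular": [0,0,0],"fingers": 1},{"dp": [0.13,0,-0.22],"angular": [0,0,0],"fingers": 1}]}}

```text
time: 18.95
tool_pos: [462.4, -87.2, 213.4]
tcp_rot: [-179.4, 64.9, 119.5]
ft_force: [1.1, -0.7, -0.2]
finger_gap: -0.1
grip_force: 0.0
```

```bash
cat >> h.py <<'E'
def incase(P):
    c,s=np.cos(CASE[2]),np.sin(CASE[2]);d=np.array(P[:2])-CASE[:2]; return np.array([c*d[0]+s*d[1],-s*d[0]+c*d[1],P[2]]).round(1)
E
python3 - <<'E'
from h import *
s=sense();print(incase(s['tool_pos']),s['ft_force'].round(1),s['finger_gap'])
to((60,-62,208),65,CASE)
a=snapshot('wrist');b=snapshot('scene')
c=cv2.resize(b[60:240,320:560],(640,480),interpolation=cv2.INTER_CUBIC)
cv2.imwrite('pics/l6.png',cv2.resize(np.hstack([a,c]),(800,300),interpolation=cv2.INTER_AREA))
E
```

```text
[ -7.6 -63.5 213.4] [ 1.1 -0.7 -0.2] -0.08437456097351845
at [462.4 -87.2 213.4] [-179.4   64.9  119.5] -> P [ 496.5 -145.7  208. ] dp [-0.1191  0.0076  0.3176] ang [-0.0007 -0.0006  0.0014] zdir [ 0.44 -0.79 -0.42]
```

View pics/l6.png

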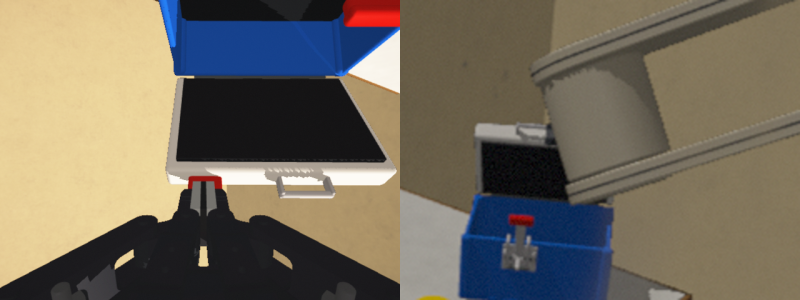

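Emit:
{"fn": "step_arm", "kwargs": {"targets": [{"dp": [-0.015,0,0.04],"angular": [0,0,0],"fingers": 1},{"dp": [-0.03,0,0.08],"angular": [0,0,0],"fingers": 1},{"dp": [-0.045,0,0.12],"angular": [0,0,0],"fingers": 1},{"dp": [-0.06,0,0.16],"angular": [0,0,0],"fingers": 1},{"dp": [-0.075,0,0.2],"angular": [0,0,0],"fingers": 1},{"dp": [-0.09,0,0.24],"angular": [0,0,0],"fingers": 1},{"dp": [-0.105,0,0.28],"angular": [0,0,0],"fingers": 1},{"dp": [-0.12,0,0.32],"angular": [0,0,0],"fingers": 1}]}}

```text
time: 20.05
tool_pos: [497.2, -146.7, 211.8]
tcp_rot: [179.9, 65.0, 118.8]
ft_force: [-2.7, 2.1, 9.9]
finger_gap: 0.2
grip_force: 4.0
```

Emit:
{"fn": "step_arm", "kwargs": {"targets": [{"dp": [-0.01,0,0.02],"angular": [0,0,0],"fingers": 1},{"dp": [-0.015,0,0.035],"angular": [0,0,0],"fingers": 1},{"dp": [-0.02,0,0.05],"angular": [0,0,0],"fingers": 1},{"dp": [-0.025,0,0.06],"angular": [0,0,0],"fingers": 1},{"dp": [-0.03,0,0.07],"angular": [0,0,0],"fingers": 1},{"dp": [-0.03,0,0.07],"angular": [0,0,0],"fingers": 1},{"dp": [-0.03,0,0.07],"angular": [0,0,0],"fingers": 1},{"dp": [-0.03,0,0.07],"angular": [0,0,0],"fingers": 1}]}}

```text
time: 21.05
tool_pos: [504.0, -159.5, 210.1]
tcp_rot: [180.0, 64.9, 118.9]
ft_force: [0.5, 1.5, 2.0]
finger_gap: 0.2
grip_force: 1.2
```

```bash
python3 - <<'E'
from h import *
s=sense();print(incase(s['tool_pos']),s['ft_force'].round(1))
a=snapshot('wrist');b=snapshot('scene');t=snapshot('top')
cv2.imwrite('pics/l7.png',cv2.resize(np.hstack([a,t]),(800,300),interpolation=cv2.INTER_AREA))
for c in('scene','top'):print(c,[(np.round(d['at']),d['conf']) for d in pinpoint(c,'lid_tab')[:2]])
for t in (80,85,90,94.5):
    th=np.radians(t);X=(65-143*np.cos(th)+13*np.sin(th),-62,95+143*np.sin(th)+13*np.cos(th));print(t,proj('scene',case2w(CASE,X)),proj('top',case2w(CASE,X)))
E
```

```text
[ 75.7 -62.1 210.1] [0.5 1.5 2. ]
scene []
top [(array([518., 243.]), 0.89)]
80 [[439.59354608 124.10608764]] [[515.16390265 243.73090319]]
85 [[439.79387302 121.88660698]] [[520.92911832 240.45080966]]
90 [[439.93482656 120.17770881]] [[526.44783017 237.30405587]]
94.5 [[440.01107395 119.0785083 ]] [[531.15523417 234.61377045]]
```

View pics/l7.png

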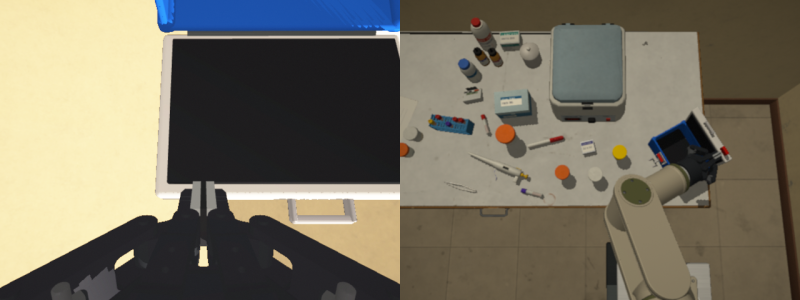

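The lid is at about 82°, so I keep pushing to its stop.

Emit:
{"fn": "step_arm", "kwargs": {"targets": [{"dp": [-0.01,0,0.02],"angular": [0,0,0],"fingers": 1},{"dp": [-0.018,0,0.04],"angular": [0,0,0],"fingers": 1},{"dp": [-0.027,0,0.06],"angular": [0,0,0],"fingers": 1},{"dp": [-0.036,0,0.08],"angular": [0,0,0],"fingers": 1},{"dp": [-0.045,0,0.1],"angular": [0,0,0],"fingers": 1},{"dp": [-0.055,0,0.12],"angular": [0,0,0],"fingers": 1},{"dp": [-0.055,0,0.12],"angular": [0,0,0],"fingers": 1},{"dp": [-0.055,0,0.12],"angular": [0,0,0],"fingers": 1}]}}

```text
time: 22.3
tool_pos: [516.5, -181.7, 209.4]
tcp_rot: [180.0, 64.9, 119.0]
ft_force: [-12.4, 17.2, 8.8]
finger_gap: 0.1
grip_force: 11.5
```

```bash
cat >> h.py <<'E'
def lid():
    c='top';snapshot(c);d=pinpoint(c,'lid_tab')
    f=lambda t:case2w(CASE,(65-143*np.cos(t)+13*np.sin(t),-62,95+143*np.sin(t)+13*np.cos(t)))
    if d:
        ts=np.radians(np.arange(0,100,.5));e=[np.linalg.norm(proj(c,f(t))[0]-d[0]['at']) for t in ts];i=np.argmin(e);print('lid',np.degrees(ts[i]),e[i],d[0]['conf'])
E
python3 - <<'E'
from h import *
s=sense();print(incase(s['tool_pos']),s['ft_force'].round(1));lid()
E
```

```text
[101.2 -61.9 209.4] [-12.4  17.2   8.8]
lid 94.5 1.789964603297415 0.64
```

Emit:
{"fn": "step_arm", "kwargs": {"targets": [{"dp": [0,0,-0.05],"angular": [0,0,0],"fingers": 1},{"dp": [0,0,-0.15],"angular": [0,0,0],"fingers": 1},{"dp": [0,0,-0.3],"angular": [0,0,0],"fingers": 0.6},{"dp": [0,0,-0.45],"angular": [0,0,0],"fingers": 0.2},{"dp": [0,0,-0.6],"angular": [0,0,0],"fingers": 0.1},{"dp": [0,0,-0.7],"angular": [0,0.03,0],"fingers": 0.1},{"dp": [0,0,-0.8],"angular": [0,0.08,0],"fingers": 0.1},{"dp": [0,0,-0.85],"angular": [0,0.13,0],"fingers": 0.1}]}}

```text
time: 23.4
tool_pos: [441.9, -45.9, 282.1]
tcp_rot: [180.0, 41.2, 119.1]
ft_force: [-0.5, -0.9, -0.1]
finger_gap: 76.9
grip_force: 0.0
```

```bash
python3 - <<'E'
from h import *
lid(); s=sense();print(incase(s['tool_pos']),s['joint_pos'].round())
to((462,200,250),0,CASE)
E
```

```text
lid 93.5 0.2598519398234366 0.72
[-51.2 -60.7 286.1] [ 21. -32. 121. -41.  86.  -6.]
at [443.8 -47.8 286.1] [179.4  41.4 118.4] -> P [ 920.2 -370.9  250. ] dp [-1.7954  1.3066  1.8399] ang [ 0.0023  0.2302 -0.0015] zdir [ 0.  0. -1.]
```

```bash
python3 - <<'E'
from h import *
to((448,150,260),0)
E
```

```text
at [443.8 -47.8 286.1] [179.4  41.4 118.4] -> P [448. 150. 260.] dp [ 0.7311  0.4939 -0.4656] ang [ 0.0023  0.2302 -0.0015] zdir [ 0.  0. -1.]
```

Emit:
{"fn": "step_arm", "kwargs": {"targets": [{"dp": [0.1,0.06,-0.06],"angular": [0,0.04,0],"fingers": 0.1},{"dp": [0.22,0.15,-0.14],"angular": [0,0.09,0],"fingers": 0.1},{"dp": [0.34,0.23,-0.22],"angular": [0,0.14,0],"fingers": 0.1},{"dp": [0.46,0.31,-0.3],"angular": [0,0.19,0],"fingers": 0.1},{"dp": [0.58,0.39,-0.37],"angular": [0,0.23,0],"fingers": 0.1},{"dp": [0.68,0.46,-0.43],"angular": [0,0.23,0],"fingers": 0.1},{"dp": [0.73,0.494,-0.466],"angular": [0,0.23,0],"fingers": 0.1},{"dp": [0.73,0.494,-0.466],"angular": [0,0.23,0],"fingers": 0.1}]}}

```text
time: 24.5
tool_pos: [444.8, 150.1, 253.4]
tcp_rot: [-179.8, 0.2, 119.0]
ft_force: [-0.6, 0.8, 0.1]
finger_gap: 77.1
grip_force: 0.0
```

```bash
python3 - <<'E'
from h import *
to((462,351,200),0); lid()
E
```

```text
at [444.8 150.1 253.4] [-179.8    0.2  119. ] -> P [462. 351. 200.] dp [0.8375 0.563  0.2629] ang [-0.0011  0.0009  0.0005] zdir [ 0.  0. -1.]
lid 94.5 1.7122637574831936 0.81
```

Emit:
{"fn": "step_arm", "kwargs": {"targets": [{"dp": [0.1,0.07,0.02],"angular": [0,0,0],"fingers": 0.1},{"dp": [0.23,0.15,0.05],"angular": [0,0,0],"fingers": 0.1},{"dp": [0.38,0.25,0.09],"angular": [0,0,0],"fingers": 0.1},{"dp": [0.53,0.36,0.14],"angular": [0,0,0],"fingers": 0.1},{"dp": [0.68,0.46,0.2],"angular": [0,0,0],"fingers": 0.1},{"dp": [0.79,0.53,0.25],"angular": [0,0,0],"fingers": 0.1},{"dp": [0.838,0.563,0.263],"angular": [0,0,0],"fingers": 0.1},{"dp": [0.838,0.563,0.263],"angular": [0,0,0],"fingers": 0.1}]}}

```text
time: 25.6
tool_pos: [463.5, 350.5, 202.0]
tcp_rot: [-180.0, 0.2, 118.9]
ft_force: [-0.4, 0.4, -0.3]
finger_gap: 77.2
grip_force: 0.0
```

```bash
python3 - <<'E'
from h import *
for c in ('wrist','scene'):
    im=snapshot(c);hsv=cv2.cvtColor(im,cv2.COLOR_BGR2HSV);m=((hsv[...,0]>4)&(hsv[...,0]<16)&(hsv[...,1]>170)&(hsv[...,2]>110)).astype(np.uint8)
    n,_,st,ce=cv2.connectedComponentsWithStats(m)
    for i in range(1,n):
        if st[i,4]>100: print(c,st[i],ce[i].round(),ray(c,ce[i],55).round(1))
    print([(np.round(d['at']),round(d['conf'],2),ray(c,d['at'],0).round(1)) for d in pinpoint(c,'cup_orange')[:3]])
to((462,351,80),0)
E
```

```text
wrist [ 576   15   64  104 5394] [611.  69.] [599.4 556.   55. ]
wrist [ 294  183   60   60 2809] [324. 213.] [461.3 351.6  55. ]
[(array([291., 388.]), 0.92, array([532.7, 143.5,   0. ])), (array([558.,  84.]), 0.82, array([596. , 547.6,   0. ])), (array([322., 203.]), 0.77, array([460.6, 348.3,   0. ]))]
scene [287 294  28  21 432] [300. 304.] [457.  357.3  55. ]
scene [138 305  42  31 919] [158. 319.] [611.3 545.1  55. ]
[(array([167., 349.]), 0.84, array([593.5, 548. ,   0. ])), (array([299., 326.]), 0.6, array([461.5, 353.9,   0. ])), (array([338., 268.]), 0.56, array([526.6, 161.2,   0. ]))]
at [464.  350.  202.8] [1.799e+02 1.000e-01 1.189e+02] -> P [462. 351.  80.] dp [ 0.0106 -0.0069  0.6137] ang [ 0.0003  0.0008 -0.0003] zdir [ 0.  0. -1.]
```

Emit:
{"fn": "step_arm", "kwargs": {"newtons": 25, "targets": [{"dp": [0.01,-0.005,0.1],"angular": [0,0,0],"fingers": 0.1},{"dp": [0.012,-0.01,0.23],"angular": [0,0,0],"fingers": 0.1},{"dp": [0.012,-0.01,0.38],"angular": [0,0,0],"fingers": 0.1},{"dp": [0.012,-0.01,0.53],"angular": [0,0,0],"fingers": 0.1},{"dp": [0.012,-0.01,0.68],"angular": [0,0,0],"fingers": 0.1},{"dp": [0.012,-0.01,0.8],"angular": [0,0,0],"fingers": 0.1},{"dp": [0.012,-0.01,0.88],"angular": [0,0,0],"fingers": 0.1},{"dp": [0.012,-0.01,0.94],"angular": [0,0,0],"fingers": 0.1}]}}

```text
time: 26.8
tool_pos: [460.4, 351.2, 12.7]
tcp_rot: [-180.0, 0.1, 118.9]
ft_force: [-0.5, 0.0, -0.4]
finger_gap: 76.8
grip_force: 0.0
```

Emit:
{"fn": "step_arm", "kwargs": {"newtons": 25, "targets": [{"dp": [0,0,0],"angular": [0,0,0],"fingers": 0.2},{"dp": [0,0,0.005],"angular": [0,0,0],"fingers": 0.3},{"dp": [0,0,0.005],"angular": [0,0,0],"fingers": 0.35},{"dp": [0,0,0.005],"angular": [0,0,0],"fingers": 0.4},{"dp": [0,0,0.005],"angular": [0,0,0],"fingers": 0.5},{"dp": [0,0,0.005],"angular": [0,0,0],"fingers": 0.6},{"dp": [0,0,0.005],"angular": [0,0,0],"fingers": 0.6},{"dp": [0,0,0.005],"angular": [0,0,0],"fingers": 0.6}]}}

```text
time: 27.8
tool_pos: [461.4, 352.0, 14.1]
tcp_rot: [179.9, 0.1, 118.9]
ft_force: [-1.3, -0.6, 5.5]
finger_gap: 50.4
grip_force: 25.4
```

Emit:
{"fn": "step_arm", "kwargs": {"targets": [{"dp": [0,0,-0.05],"angular": [0,0,0],"fingers": 0.6},{"dp": [0,0,-0.15],"angular": [0,0,0],"fingers": 0.6},{"dp": [0,0,-0.3],"angular": [0,0,0],"fingers": 0.6},{"dp": [0,0,-0.47],"angular": [0,0,0],"fingers": 0.6},{"dp": [0,0,-0.65],"angular": [0,0,0],"fingers": 0.6},{"dp": [0,0,-0.82],"angular": [0,0,0],"fingers": 0.6},{"dp": [0,0,-0.94],"angular": [0,0,0],"fingers": 0.6},{"dp": [0,0,-1.0],"angular": [0,0,0],"fingers": 0.6}]}}

```text
time: 28.8
tool_pos: [461.4, 352.6, 216.3]
tcp_rot: [179.8, 0.1, 118.9]
ft_force: [-0.4, -0.2, 0.4]
finger_gap: 50.4
grip_force: 26.1
```

```bash
python3 - <<'E'
from h import *
s=sense();print(s['finger_gap'],s['grip_force'],s['ft_force'].round(1));
im=snapshot('scene');hsv=cv2.cvtColor(im,cv2.COLOR_BGR2HSV);m=((hsv[...,0]>4)&(hsv[...,0]<16)&(hsv[...,1]>170)&(hsv[...,2]>110)).astype(np.uint8)
n,_,st,ce=cv2.connectedComponentsWithStats(m)
print([(st[i].tolist(),ce[i].round()) for i in range(1,n) if st[i,4]>60], 'expect',proj('scene',s['tool_pos']+[0,0,40]))
to((-8,0,220),0,CASE)
E
```

```text
50.44585799413775 26.057665944099426 [-0.4 -0.2  0.4]
[([283, 202, 28, 12, 188], array([294., 207.])), ([138, 305, 42, 31, 916], array([158., 319.]))] expect [[298.39402925 200.70545179]]
at [461.6 352.7 217. ] [1.797e+02 1.000e-01 1.189e+02] -> P [517.8 -56.2 220. ] dp [-1.9254 -0.7428 -0.015 ] ang [0.0015 0.0006 0.    ] zdir [ 0.  0. -1.]
```

Holding the cup. I'll carry it over in two calls.

Emit:
{"fn": "step_arm", "kwargs": {"targets": [{"dp": [-0.06,-0.02,0],"angular": [0,0,0],"fingers": 0.6},{"dp": [-0.18,-0.07,0],"angular": [0,0,0],"fingers": 0.6},{"dp": [-0.33,-0.13,-0.01],"angular": [0,0,0],"fingers": 0.6},{"dp": [-0.48,-0.19,-0.015],"angular": [0,0,0],"fingers": 0.6},{"dp": [-0.63,-0.24,-0.015],"angular": [0,0,0],"fingers": 0.6},{"dp": [-0.78,-0.3,-0.015],"angular": [0,0,0],"fingers": 0.6},{"dp": [-0.9,-0.35,-0.015],"angular": [0,0,0],"fingers": 0.6},{"dp": [-0.96,-0.37,-0.015],"angular": [0,0,0],"fingers": 0.6}]}}

```text
time: 29.85
tool_pos: [487.9, 146.2, 214.9]
tcp_rot: [-179.9, 0.1, 118.8]
ft_force: [0.5, 0.3, -0.2]
finger_gap: 50.3
grip_force: 26.1
```

Emit:
{"fn": "step_arm", "kwargs": {"targets": [{"dp": [-0.06,-0.02,0],"angular": [0,0,0],"fingers": 0.6},{"dp": [-0.18,-0.07,0],"angular": [0,0,0],"fingers": 0.6},{"dp": [-0.33,-0.13,0],"angular": [0,0,0],"fingers": 0.6},{"dp": [-0.48,-0.19,0],"angular": [0,0,0],"fingers": 0.6},{"dp": [-0.63,-0.24,0],"angular": [0,0,0],"fingers": 0.6},{"dp": [-0.78,-0.3,0],"angular": [0,0,0],"fingers": 0.6},{"dp": [-0.9,-0.35,0],"angular": [0,0,0],"fingers": 0.6},{"dp": [-0.96,-0.37,0],"angular": [0,0,0],"fingers": 0.6}]}}

```text
time: 30.85
tool_pos: [516.7, -56.6, 216.4]
tcp_rot: [-180.0, 0.1, 118.9]
ft_force: [0.6, 0.8, -0.5]
finger_gap: 50.5
grip_force: 26.1
```

```bash
python3 - <<'E'
from h import *
s=sense();print(incase(s['tool_pos']),s['finger_gap'],s['ft_force'].round(1));lid()
to((-8,0,60),0,CASE)
E
```

```text
[ -8.2  -1.2 216.4] 50.50300794887159 [ 0.6  0.8 -0.5]
lid 94.5 1.4295514491577324 0.67
at [516.8 -56.3 216.5] [-1.800e+02  1.000e-01  1.189e+02] -> P [517.8 -56.2  60. ] dp [-7.000e-04  5.100e-03  7.824e-01] ang [-0.0001  0.0006 -0.0003] zdir [ 0.  0. -1.]
```

Emit:
{"fn": "step_arm", "kwargs": {"targets": [{"dp": [0,0,0.06],"angular": [0,0,0],"fingers": 0.6},{"dp": [0,0.003,0.15],"angular": [0,0,0],"fingers": 0.6},{"dp": [0,0.005,0.25],"angular": [0,0,0],"fingers": 0.6},{"dp": [0,0.005,0.36],"angular": [0,0,0],"fingers": 0.6},{"dp": [0,0.005,0.47],"angular": [0,0,0],"fingers": 0.6},{"dp": [0,0.005,0.57],"angular": [0,0,0],"fingers": 0.6},{"dp": [0,0.005,0.64],"angular": [0,0,0],"fingers": 0.6},{"dp": [0,0.005,0.68],"angular": [0,0,0],"fingers": 0.6}]}}

```text
time: 31.95
tool_pos: [517.0, -55.1, 79.3]
tcp_rot: [-179.9, 0.1, 118.9]
ft_force: [-0.5, 1.0, -0.3]
finger_gap: 50.3
grip_force: 26.1
```

```bash
python3 - <<'E'
from h import *
s=sense();print(incase(s['tool_pos']),s['ft_force'].round(1),s['finger_gap'])
p=camera_params('wrist');print('cam',incase(-np.array(p['R']).T@p['t']))
E
```

```text
[-9.4 -0.2 79.3] [-0.5  1.  -0.3] 50.2961512587141
cam [-8.140e+01 -2.000e-01  2.499e+02]
```

Emit:
{"fn": "step_arm", "kwargs": {"targets": [{"dp": [0,0,0.04],"angular": [0,0,0],"fingers": 0.6},{"dp": [0,0,0.08],"angular": [0,0,0],"fingers": 0.6},{"dp": [0,0,0.11],"angular": [0,0,0],"fingers": 0.6},{"dp": [0,0,0.135],"angular": [0,0,0],"fingers": 0.6},{"dp": [0,0,0.15],"angular": [0,0,0],"fingers": 0.6},{"dp": [0,0,0.16],"angular": [0,0,0],"fingers": 0.6},{"dp": [0,0,0.168],"angular": [0,0,0],"fingers": 0.6},{"dp": [0,0,0.168],"angular": [0,0,0],"fingers": 0.6}]}}

```text
time: 32.95
tool_pos: [517.8, -55.5, 47.2]
tcp_rot: [180.0, 0.1, 118.9]
ft_force: [-0.7, -0.7, -1.2]
finger_gap: 50.4
grip_force: 26.1
```

Emit:
{"fn": "step_arm", "kwargs": {"targets": [{"dp": [0,0,0.004],"angular": [0,0,0],"fingers": 0.6},{"dp": [0,0,0.008],"angular": [0,0,0],"fingers": 0.6},{"dp": [0,0,0.011],"angular": [0,0,0],"fingers": 0.6},{"dp": [0,0,0.014],"angular": [0,0,0],"fingers": 0.6},{"dp": [0,0,0.014],"angular": [0,0,0],"fingers": 0.6},{"dp": [0,0,0.014],"angular": [0,0,0],"fingers": 0.6},{"dp": [0,0,0.014],"angular": [0,0,0],"fingers": 0.6},{"dp": [0,0,0.014],"angular": [0,0,0],"fingers": 0.6}]}}

```text
time: 33.95
tool_pos: [517.8, -55.6, 44.4]
tcp_rot: [180.0, 0.1, 118.9]
ft_force: [0.6, -0.4, 0.1]
finger_gap: 50.2
grip_force: 26.1
```

Emit:
{"fn": "step_arm", "kwargs": {"targets": [{"dp": [0,0,0.002],"angular": [0,0,0],"fingers": 0.6},{"dp": [0,0,0.004],"angular": [0,0,0],"fingers": 0.6},{"dp": [0,0,0.006],"angular": [0,0,0],"fingers": 0.6},{"dp": [0,0,0.008],"angular": [0,0,0],"fingers": 0.6},{"dp": [0,0,0.01],"angular": [0,0,0],"fingers": 0.6},{"dp": [0,0,0.01],"angular": [0,0,0],"fingers": 0.6},{"dp": [0,0,0.01],"angular": [0,0,0],"fingers": 0.6},{"dp": [0,0,0.01],"angular": [0,0,0],"fingers": 0.6}]}}

```text
time: 34.95
tool_pos: [518.1, -55.7, 44.0]
tcp_rot: [180.0, 0.2, 118.9]
ft_force: [-7.8, 0.5, 15.6]
finger_gap: 50.6
grip_force: 27.4
```

Contact. I ease off slightly, open and withdraw.

Emit:
{"fn": "step_arm", "kwargs": {"targets": [{"dp": [0,0,-0.007],"angular": [0,0,0],"fingers": 0.6},{"dp": [0,0,-0.007],"angular": [0,0,0],"fingers": 0.38},{"dp": [0,0,-0.007],"angular": [0,0,0],"fingers": 0.32},{"dp": [0,0,-0.007],"angular": [0,0,0],"fingers": 0.2},{"dp": [0,0,-0.007],"angular": [0,0,0],"fingers": 0.12},{"dp": [0,0,-0.007],"angular": [0,0,0],"fingers": 0.12},{"dp": [0,0,-0.02],"angular": [0,0,0],"fingers": 0.12},{"dp": [0,0,-0.06],"angular": [0,0,0],"fingers": 0.12}]}}

```text
time: 35.95
tool_pos: [517.3, -55.4, 54.4]
tcp_rot: [-180.0, 0.1, 118.9]
ft_force: [0.2, 0.9, 0.4]
finger_gap: 75.0
grip_force: 0.0
```

Emit:
{"fn": "step_arm", "kwargs": {"targets": [{"dp": [0,0,-0.05],"angular": [0,0,0],"fingers": 0.12},{"dp": [0,0,-0.15],"angular": [0,0,0],"fingers": 0.12},{"dp": [0,0,-0.3],"angular": [0,0,0],"fingers": 0.12},{"dp": [0,0,-0.5],"angular": [0,0,0],"fingers": 0.12},{"dp": [0,0,-0.7],"angular": [0,0,0],"fingers": 0.12},{"dp": [0,0,-0.88],"angular": [0,0,0],"fingers": 0.12},{"dp": [0,0,-0.97],"angular": [0,0,0],"fingers": 0.12},{"dp": [0,0,-1],"angular": [0,0,0],"fingers": 0.12}]}}

```text
time: 36.95
tool_pos: [518.0, -55.2, 255.5]
tcp_rot: [179.9, 0.2, 118.9]
ft_force: [0.3, 0.3, 0.2]
finger_gap: 75.3
grip_force: 0.0
```

Emit:
{"fn": "step_arm", "kwargs": {"targets": [{"dp": [0.1,0,0],"angular": [0,0,0],"fingers": 0.12},{"dp": [0.25,0,0],"angular": [0,0,0],"fingers": 0.12},{"dp": [0.4,0,0],"angular": [0,0,0],"fingers": 0.12},{"dp": [0.5,0,0],"angular": [0,0,0],"fingers": 0.12},{"dp": [0.55,0,0],"angular": [0,0,0],"fingers": 0.12},{"dp": [0.55,0,0],"angular": [0,0,0],"fingers": 0.12},{"dp": [0.55,0,0],"angular": [0,0,0],"fingers": 0.12},{"dp": [0.55,0,0],"angular": [0,0,0],"fingers": 0.12}]}}

```text
time: 37.95
tool_pos: [464.6, 40.6, 254.1]
tcp_rot: [-180.0, 0.1, 118.9]
ft_force: [-0.3, -1.5, -0.6]
finger_gap: 75.3
grip_force: 0.0
```

```bash
python3 - <<'E'
from h import *
s=sense();print(incase(s['tool_pos']),s['ft_force'].round(1));lid()
for c in ('top','scene','wrist'):
    im=snapshot(c);hsv=cv2.cvtColor(im,cv2.COLOR_BGR2HSV);m=((hsv[...,0]>4)&(hsv[...,0]<16)&(hsv[...,1]>150)&(hsv[...,2]>60)).astype(np.uint8)
    n,_,st,ce=cv2.connectedComponentsWithStats(m)
    for i in range(1,n):
        if st[i,4]>60: print(c,st[i],incase(ray(c,ce[i],86)))
    print(c,'expect',proj(c,case2w(CASE,(-8,0,86))).round(),'grip',[(np.round(d['at']),round(d['conf'],2)) for d in pinpoint(c,'lever_grip')[:1]],[(np.round(d['at']),round(d['conf'],2)) for d in pinpoint(c,'cup_white')[:2]],
      'up',proj(c,case2w(CASE,(-87,20,136))).round(), [np.round(d['at']) for l in('carton','red_marker') for d in pinpoint(c,l)[:1]])
E
```

```text
[-1.184e+02  2.000e-01  2.541e+02] [-0.3 -1.5 -0.6]
lid 93.0 0.8266435179641725 0.87
top [153 199  31  31 756] [-500.7  356.8   86. ]
top [  0 229  14  21 252] [-828.6  474.9   86. ]
top expect [[449. 247.]] grip [(array([415., 255.]), 0.48)] [(array([312., 282.]), 0.68)] up [[417. 252.]] [array([298., 238.]), array([236., 226.])]
scene [395 193  19  12 180] [-17.3  -4.1  86. ]
scene [ 138  305   42   32 1087] [-527.5  349.3   86. ]
scene expect [[403. 197.]] grip [(array([393., 190.]), 0.53)] [(array([343., 297.]), 0.63), (array([406., 179.]), 0.25)] up [[392. 191.]] [array([294., 285.]), array([227., 314.])]
wrist [ 149    0  148  319 2186] [-169.6  -88.5   86. ]
wrist [ 299  294   54   52 2176] [-10.5   0.1  86. ]
wrist [503 467  28  13  91] [182.1 213.5  86. ]
wrist expect [[325. 322.]] grip [(array([350., 260.]), 0.61)] [(array([410.,  22.]), 0.76)] up [[350. 263.]] [array([516.,  50.])]
```

```bash
python3 -c "
from bench import hand_in
print(hand_in())"
```

```text
the job is handed in; nothing more can be done
None
```

I've handed the job in: the latch is up with its hooks clear, the lid stands open (about 94° by the last camera estimate), and the orange-lidded cup stands on the case floor, about 10 mm in front of its centre. The white-lidded cup, carton and marker showed up in the same places in the last camera check. The verdict was not shown to me.

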